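# Hang the wooden boards on the hook, largest first

## Robot

A 7-joint arm with a two-finger parallel gripper is mounted at the origin on a cart in front of the work surface, level with it; the furniture and walls round the work are solid. World frame = base frame: x ahead of the robot, y to its left, z up, the work surface at z = 0. Lengths are in m, angles in degrees, forces in N, time in s.
With the tool pointing down it reaches from about 0.425 to 0.875 m from the base axis. Payload 4.7 kg.
Tool frame: the origin (TCP) lies at the very end of the fingers, on their centre line; the grasp point (between the pads) lies 19 mm behind it; z points along the fingers, y is the line along which they close (so a half turn about z gives the same grasp; the last joint's range is limited). The gripper opens to 87 mm and grips with 3 to 60 N. Pads are 19 mm wide; open, the fingers measure 117 mm over their backs; the gripper's body (75 mm by 190 mm) begins 51 mm behind the grasp point.
Start: joints at [70.021, 18.392, -4.016, 83.108, 1.295, 78.541, -3.26], TCP at [0.231, -0.608, 0.223] pointing down, gripper open.
Joint ranges: [-163.93, 163.93], [-17.29, 119.83], [-79.2, 71.16], [3.27, 140.29], [-89.18, 269.18], [5.43, 117.66], [-154.24, 154.24]. Speed limits (degrees/s): [147.25, 147.25, 180, 180, 180, 180, 180].

## Interface

Orientations are given as [roll, pitch, yaw] about the fixed x, y, z axes, in that order (R = Rz(yaw) Ry(pitch) Rx(roll)).
In Python, from cell import telemetry, cams, env gives the robot as it stands.
- The arm moves only by the tool arm_command, never from a script. Its argument "series" is text: rows parted by semicolons, each of 5 numbers parted by spaces: the shift along the tool's x, y, z in mm, then the turn about the tool's z in rad, then the closure in counts, from 0 (fully open) to 255 (shut). A call has 1 to 20 rows; each row shifts and turns the commanded pose from where the row before left it, along the tool's axes as they then stand; what a row does not reach is not made up. A row lasts 1/12 s, in which the tool goes at most 41.7 mm and 7.16 degrees, less where a joint would pass 70% of its speed; a pose out of reach is approached as far as the arm can. A call is refused whole if a number of a shift passes 41.7 or a number of a turn 0.125, either way. A call with a gripper value outside its range is refused whole. The fingers move at their own pace and stop on an object; "squeeze" is the grip in N (left out, the last holds). Time passes only in rows, so rows that do not move let the fingers close. It gives the time, the measured TCP pose, the force, the opening and the grip force at its end, in the units of the state.
- telemetry.get_obs(): the state, without advancing time (a new reading comes with each control period).
- cams.read_camera(name): name is "scene" or "top"; returns the picture (400x640x3 uint8, blue, green, red); there is no depth.
- cams.calibration(name): a dict with "K" (3x3 intrinsics, pixels), "dist" ([k1, k2, p1, p2, k3] as OpenCV has them; the pictures are not rectified), "origin" and "rotation" of the camera in the world. Camera axes: x right, y down, z forward; pixel columns grow to the right and rows downward; lengths in m; the calibration is good to about 2 mm. A picture is of the moment at which its call begins. calibration takes no time and is no camera call.
- env.sign_off(): hands the job in; it is judged then, once.
The state is a dict: "time_s": time; "qpos": joint angles; "joint_velocities": joint speeds; "effort": joint torques, N m; "tool_pos": TCP position; "tool_rot": TCP orientation; "force": force on the tool from outside, world axes, zero at the start; "wrist_torque": the same for the moment, N m; "grip_width": finger opening in m; "grasp_force": force on a finger pad.
Only numpy, scipy, OpenCV 4.12 (cv2) and the standard library are available. Lean on these libraries where they do the work, as an engineer would, in place of code of your own. Each camera call takes 0.05 s, during which the arm holds its last target. There are 200 camera calls.

## Task

Three small cutting boards stand in the rack. Hang the two wooden ones by their loops on the arm of the hook stand, one behind the other: the larger wooden board first, farther in towards the post, then the smaller one in front of it. Leave the green plastic board standing in the rack.

Things in the scene. Friction and masses are not known exactly. Their poses are not given: they have to be found in the camera images.
- large_loop (a point): Centre of the loop opening of the larger pale-wood board (150 mm wide, 173 mm high with loop, 12 mm thick, 0.22 kg); 140 mm above its lower edge. It stands upright, loop on top; x normal to its face, y across, z up. The rigid loop is 48 mm wide outside with straight upright sides; opening 34 mm wide, 50 mm high, upper corners cut off, side bars 7 mm, top bar 8 mm.
- small_loop (a point): Centre of the loop opening of the smaller pale-wood board (100 mm wide, 148 mm high with loop, 12 mm thick, about 0.13 kg); 115 mm above its lower edge. Axes and loop as on the larger board.
- green_loop (a point): Centre of the loop opening of the green plastic board, which stays in the rack (124 mm wide, 162 mm high with loop, 12 mm thick); 129 mm above its lower edge. Axes and loop as on the wooden boards.
- rack: Fixed wooden rack, base 200 x 170 x 12 mm, origin at the centre of its underside; three slots 65 mm apart along its x, at x = -65, 0 and 65 mm, between steel pins that end 54 mm above the worktop. Boards stand in it across x, in any order, on the base, and lift out straight up.
- hook_stand: Fixed stand: dark foot plate 200 x 120 x 14 mm, post, level round arm of 10 mm diameter, centre line 220 mm above the worktop. Origin on the worktop under the arm's middle; x along the arm to the post, y across, z up. Post at x = +85 mm, arm straight from x = +65 to -68 mm; free end at -77 mm, on the robot's side, turned up. A hung board's loop centre is 20 mm below the arm's centre line.
- hook_tip (a point): Top of the upturned free end of the hook arm (10 mm diameter), 239 mm above the worktop.
Mind the look-alikes: they are no part of the job. What is shaped like the part that bears small_loop but blue is not meant.

How it is judged (in metres and radians):
On the way, in this order (a step that is already met when the one before it is completed fails the run):
1. the larger wooden board hangs on the hook arm, the smaller one not yet (x of large_loop in the frame of hook_stand between -0.075 and 0.085 m and y of large_loop in the frame of hook_stand between -0.025 and 0.025 m and z of large_loop in the frame of hook_stand between 0.177 and 0.212 m and angle between large_loop's own z axis and vertical below 0.35 rad and not (x of small_loop in the frame of hook_stand between -0.075 and 0.085 m and y of small_loop in the frame of hook_stand between -0.025 and 0.025 m and z of small_loop in the frame of hook_stand between 0.177 and 0.212 m and angle between small_loop's own z axis and vertical below 0.35 rad)), for 0.3 s.
2. the smaller wooden board hangs on the hook arm too, in front of the larger (x of large_loop in the frame of hook_stand between -0.075 and 0.085 m and y of large_loop in the frame of hook_stand between -0.025 and 0.025 m and z of large_loop in the frame of hook_stand between 0.177 and 0.212 m and angle between each of large_loop, small_loop's own z axis and vertical below 0.35 rad and x of small_loop in the frame of hook_stand between -0.075 and 0.085 m and y of small_loop in the frame of hook_stand between -0.025 and 0.025 m and z of small_loop in the frame of hook_stand between 0.177 and 0.212 m and ((x of small_loop in the frame of large_loop above 0.008 m and x of hook_tip in the frame of large_loop above 0 m) or (x of small_loop in the frame of large_loop below -0.008 m and x of hook_tip in the frame of large_loop below 0 m))), for 0.3 s.
At the end, for the whole second after the job is handed in: Both wooden boards hang on the arm by their loops (loop centres 8 to 43 mm below its centre line, within 25 mm sideways, boards within 20 degrees of upright), the smaller at least 8 mm nearer the free end than the larger; the green board is within 30 mm of its start (all of step 2 and distance of green_loop from where it was at the start of the episode below 0.03 m); the robot touches nothing.
It fails at once if the green board is pulled from its place (moved more than 40 mm) (distance of green_loop from where it was at the start of the episode above 0.04 m).
It fails at once if the smaller board is hung before the larger ((x of small_loop in the frame of hook_stand between -0.075 and 0.085 m and y of small_loop in the frame of hook_stand between -0.025 and 0.025 m and z of small_loop in the frame of hook_stand between 0.177 and 0.212 m and angle between small_loop's own z axis and vertical below 0.35 rad) and not (x of large_loop in the frame of hook_stand between -0.075 and 0.085 m and y of large_loop in the frame of hook_stand between -0.025 and 0.025 m and z of large_loop in the frame of hook_stand between 0.177 and 0.212 m and angle between large_loop's own z axis and vertical below 0.35 rad)).
It also fails if it takes over 67 s, if anything falls off the work surface, if the arm or the gripper's body presses on something with over 40 N, if the wrist force passes 120 N, or if a joint passes its speed limit or range.

## Working session

There is one attempt and no reset: what is moved stays moved. The work goes in short steps, Python scripts to look and compute and a tool call to move; the robot and the scene stay as the last step left them, time stands still between calls to the robot, and variables do not carry over. Pictures are saved under pics/ and viewed, at most 10 in all, crops included, and the job is handed in when it is done.

Besides the shell and the picture viewer there is one more tool, called after ">>>" as name(argument=value, ...) on one line, values as JSON. arm_command: Moves the arm, as the interface text tells. Its arguments: {"type":"object","properties":{"series":{"type":"string"},"squeeze":{"type":"number"}},"required":["series"]}

```bash
mkdir -p pics; python3 - <<'E'
from cell import telemetry, cams, env
import cv2
print(telemetry.get_obs())
for n in("scene","top"):
    im=cams.read_camera(n); cv2.imwrite(f"pics/{n}0.png",im); print(cams.calibration(n))
E
```

```text
{'time_s': 0.0, 'qpos': array([70.02382777, 18.43913119, -4.01403961, 83.17463229,  1.29340761,
       78.54038664, -3.25990914]), 'joint_velocities': array([-0.10275198,  0.03523933,  0.01091657,  0.01807879, -0.04323148,
        0.03122765, -0.00534588]), 'effort': array([-3.88403450e-04, -4.91290784e+01, -4.04214514e-01, -3.12531745e+01,
       -6.38861535e-02,  4.37074690e-02,  1.57097834e-04]), 'tool_pos': array([ 0.23040163, -0.60720701,  0.22146285]), 'tool_rot': array([-1.79890997e+02,  4.63952716e-03,  2.07842776e+01]), 'force': array([ 0.18824251, -1.61349601,  0.57218578]), 'wrist_torque': array([-0.00238869,  0.02249364, -0.00055014]), 'grasp_force': 0.0, 'grip_width': 0.08691663217385066}
{'K': array([[459.43110364,   0.        , 318.03845039],
       [  0.        , 459.43110364, 197.23629589],
       [  0.        ,   0.        ,   1.        ]]), 'dist': array([0.01041916, 0.        , 0.        , 0.        , 0.        ]), 'origin': array([-0.00456563,  0.13617512,  0.87674545]), 'rotation': array([-139.67995208,    0.14418354, -118.07681295])}
{'K': array([[379.34282803,   0.        , 316.88608934],
       [  0.        , 379.34282803, 195.31264119],
       [  0.        ,   0.        ,   1.        ]]), 'dist': array([0.01514815, 0.        , 0.        , 0.        , 0.        ]), 'origin': array([ 0.43580994, -0.12639317,  1.04537308]), 'rotation': array([-175.91984137,   -0.38505824,  -90.12064465])}
```

View pics/scene0.png

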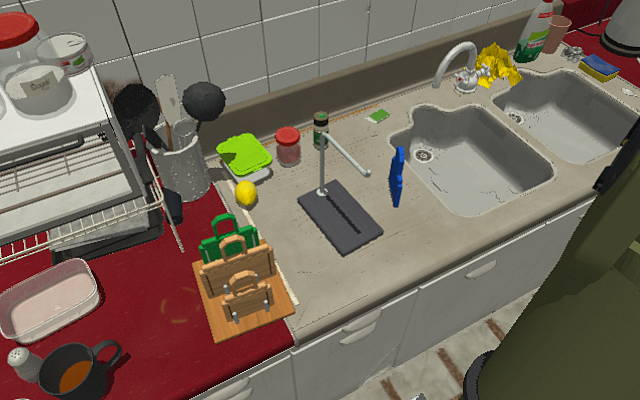

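View pics/top0.png

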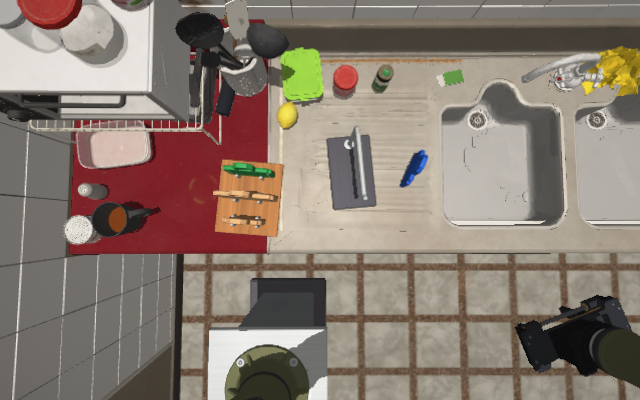

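The scene view shows the rack's boards from near to far: small wood (~246,295), large wood (~237,263) and green (~228,237). The hook stand's foot is at (340,215) and its free end at (368,173); the blue look-alike is at (397,178). The top view has the rack at (248,200) and the hook arm from (356,130) to (364,197). Next I'll crop both.

```bash
python3 - <<'E'
import cv2,numpy as np
a=cv2.imread("pics/top0.png");b=cv2.imread("pics/scene0.png")
f=lambda im,x,y,w,h,s:cv2.resize(im[y:y+h,x:x+w],None,fx=s,fy=s,interpolation=cv2.INTER_NEAREST)
A=f(a,205,115,190,130,4);cv2.imwrite("pics/topc.png",A)
B=f(b,190,135,200,150,4);cv2.imwrite("pics/scenec.png",f(b,190,110,200,150,4)[:600])
B2=f(b,190,200,120,150,4)
E
```

```text
(no output)
```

View pics/topc.png

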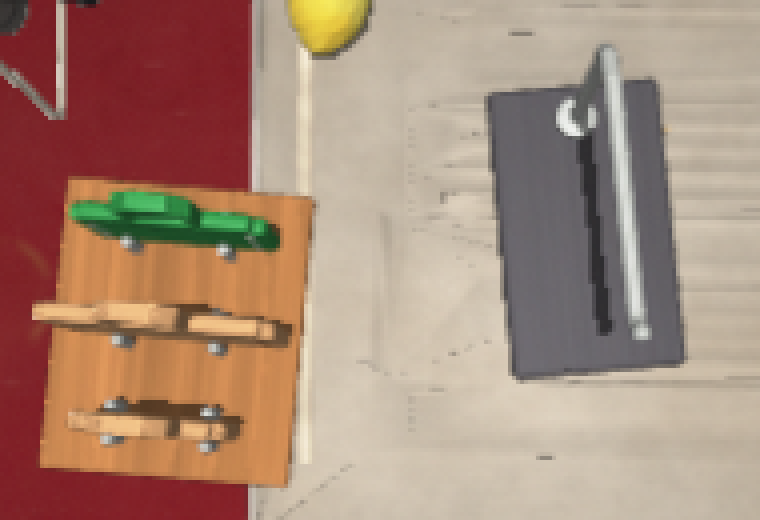

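View pics/scenec.png

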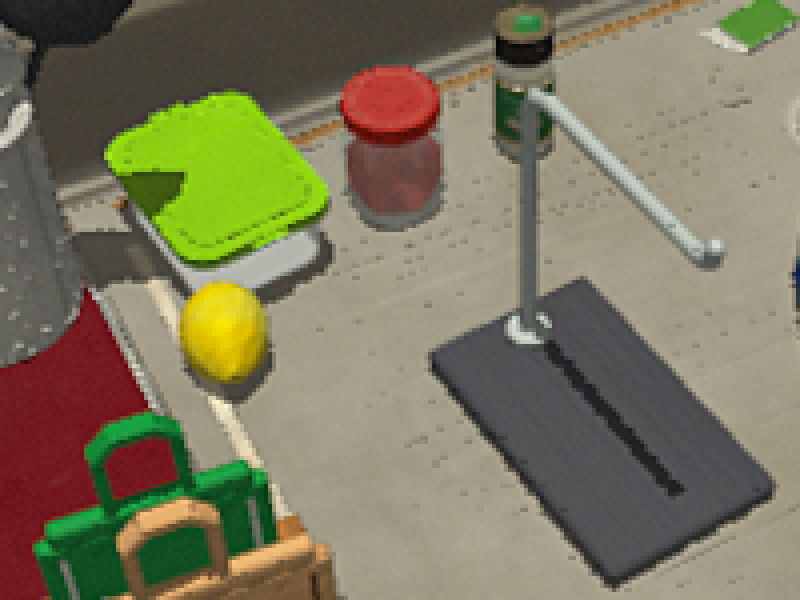

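The top crop shows rack corners at (70,177), (313,198), (287,487) and (40,466). The loop top bars are near x 110–190 (green), 105–180 (large) and 90–170 (small), and the hook arm runs from (605,48) to its tip at (641,330). The scene crop shows the arm ending at the upturned tip (712,247), with the post top not rising above the arm.

```bash
cat > h.py <<'E'
import cv2,numpy as np
from scipy.spatial.transform import Rotation as R
from cell import cams,telemetry
def ray(n,p):
    c=cams.calibration(n)
    q=cv2.undistortPoints(np.array(p,float).reshape(-1,1,2),c["K"],c["dist"]).reshape(-1,2)
    d=R.from_euler('xyz',c["rotation"],degrees=True).as_matrix()@np.c_[q,np.ones(len(q))].T
    return c["origin"],d.T
def onz(n,p,z):
    o,d=ray(n,p); return o+d*((z-o[2])/d[:,2])[:,None]
def tri(pa,pb):
    o1,d1=ray("top",[pa]);o2,d2=ray("scene",[pb]);d1,d2=d1[0],d2[0]
    s=np.linalg.lstsq(np.c_[d1,-d2],o2-o1,rcond=None)[0]
    a,b=o1+s[0]*d1,o2+s[1]*d2
    return (a+b)/2,np.linalg.norm(a-b)
def proj(n,P):
    c=cams.calibration(n);M=R.from_euler('xyz',c["rotation"],degrees=True).as_matrix()
    P=np.atleast_2d(P); return cv2.projectPoints((P-c["origin"])@M,np.zeros(3),np.zeros(3),c["K"],c["dist"])[0].reshape(-1,2)
E
python3 - <<'E'
from h import *
np.set_printoptions(precision=4,suppress=True)
T=lambda L:np.array(L)/4.+[205,115]-.375
S=lambda L:np.array(L)/4.+[190,110]-.375
rk=onz("top",T([(70,177),(313,198),(287,487),(40,466)]),.012)
ft=onz("top",T([(488,94),(656,80),(684,362),(514,379)]),.014)
for n,c in(("rack",rk),("foot",ft)):
    ctr=c.mean(0); ax=(c[0]+c[1]-c[2]-c[3])/2
    print(n,ctr,"len",np.linalg.norm(ax),"wid",np.linalg.norm(c[1]-c[0]),"yaw",np.degrees(np.arctan2(ax[1],ax[0])))
print("foot scene",onz("scene",S([(434,357),(582,278),(774,488),(614,583)]),.014))
arm=onz("top",T([(605,48),(641,330)]),.22);print("arm",arm,"tip .239",onz("top",T([(641,328)]),.239))
print("tip tri",tri(T([(641,328)])[0],S([(714,245)])[0]))
for n,L,z in(("green",[(110,200),(190,207)],.174),("large",[(103,312),(178,318)],.185),("small",[(90,424),(168,430)],.160)):
    p=onz("top",T(L),z);print(n,p.mean(0),np.linalg.norm(p[1]-p[0]))
E
```

```text
rack [0.5042 0.0514 0.012 ] len 0.19797719746098372 wid 0.16712007661028558 yaw -4.906334102995471
foot [ 0.5744 -0.227   0.014 ] len 0.19618849031777005 wid 0.11628995916959313 yaw 4.932045481637959
foot scene [[ 0.6609 -0.1609  0.014 ]
 [ 0.6753 -0.2734  0.014 ]
 [ 0.4792 -0.2901  0.014 ]
 [ 0.4665 -0.1759  0.014 ]]
arm [[ 0.6467 -0.2186  0.22  ]
 [ 0.4905 -0.2368  0.22  ]] tip .239 [[ 0.4903 -0.2342  0.239 ]]
tip tri (array([ 0.4905, -0.2351,  0.2344]), np.float64(0.0005932208883483514))
green [0.5673 0.0403 0.174 ] 0.04633862895293276
large [0.5019 0.0428 0.185 ] 0.04263931274756591
small [0.4385 0.0536 0.16  ] 0.045373453608080136
```

```bash
python3 - <<'E'
import cv2
b=cv2.imread("pics/scene0.png");a=cv2.imread("pics/top0.png")
s=cv2.resize(b[205:335,190:300],None,fx=4.5,fy=4.5,interpolation=cv2.INTER_NEAREST)
cv2.imwrite("pics/loops.png",s)
E
```

```text
(no output)
```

View pics/loops.png

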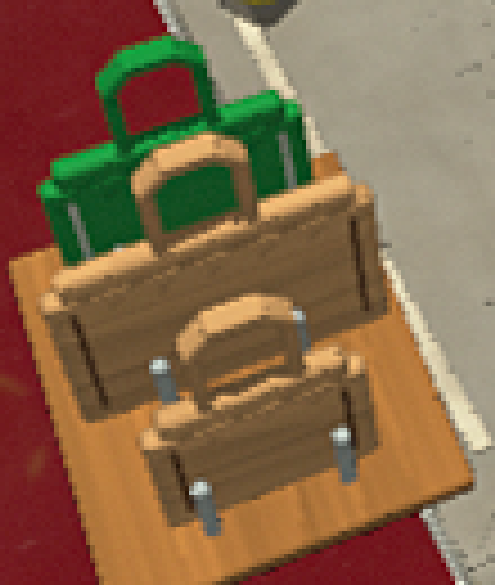

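The crop shows the front lower corners of the large board at (90,420) and (385,312), and of the small board at (172,525) and (375,450). Both loops stand upright.

```bash
python3 - <<'E'
from h import *
np.set_printoptions(precision=4,suppress=True)
S=lambda L:np.array(L)/4.5+[190,205]-.39
for n,L,z in(("large low",[(90,420),(386,312)],.012),("large top",[(44,306),(372,190)],.125),("small low",[(171,525),(376,450)],.012),("small top",[(143,440),(366,362)],.1)
 ,("large loop front",[(133,178),(253,170)],.175),("small loop front",[(178,348),(300,325)],.150)):
    p=onz("scene",S(L),z);d=p[0]-p[1];print(n,*p,"mid",p.mean(0),"w",np.linalg.norm(d),"yaw",np.degrees(np.arctan2(-d[0],d[1])))
E
```

```text
large low [0.5081 0.1209 0.012 ] [ 0.4956 -0.0237  0.012 ] mid [0.5019 0.0486 0.012 ] w 0.1451008985178232 yaw -4.925541756058167
large top [0.5005 0.1222 0.125 ] [ 0.4889 -0.0229  0.125 ] mid [0.4947 0.0496 0.125 ] w 0.14558014641956724 yaw -4.586322963894
small low [0.4416 0.1064 0.012 ] [0.4317 0.0106 0.012 ] mid [0.4367 0.0585 0.012 ] w 0.09627715237600032 yaw -5.865491205105236
small top [0.4369 0.1063 0.1   ] [0.4266 0.0102 0.1   ] mid [0.4317 0.0582 0.1   ] w 0.0965683317588707 yaw -6.130561022378364
large loop front [0.5077 0.0715 0.175 ] [0.4882 0.0267 0.175 ] mid [0.498  0.0491 0.175 ] w 0.04891010028255413 yaw -23.550643426471023
small loop front [0.44   0.0818 0.15  ] [0.4267 0.0348 0.15  ] mid [0.4333 0.0583 0.15  ] w 0.04883122937539269 yaw -15.810927000368137
```

>>> arm_command(series="0 0 -30 -0.12 123;0 0 -30 -0.12 123;0 0 -30 -0.12 123;0 0 -20 -0.12 123;0 0 0 -0.12 123;0 0 0 -0.12 123;0 0 0 -0.12 123;0 0 0 -0.12 123;0 0 0 -0.12 123;0 0 0 -0.04 123;0 0 0 0 123", squeeze=45)

```text
time_s: 1.02
tool_pos: [0.2305, -0.6076, 0.3319]
tool_rot: [-180.0, -0.1, 85.0]
force: [0.3, 0.5, 0.4]
grip_width: 0.0452
grasp_force: 0.0
```

>>> arm_command(series="25 36 0 0 123;25 36 0 0 123;30 36 0 0 123;30 36 0 0 123;30 36 0 0 123;30 36 0 0 123;35 0 0 0 123;35 0 0 0 123;35 0 0 0 123;35 0 0 0 123;35 0 0 0 123;35 0 0 0 123;35 0 0 0 123;35 0 0 0 123;35 0 0 0 123;35 0 0 0 123;35 0 0 0 123;35 0 0 0 123;0 0 0 0 123;0 0 0 0 123")

```text
time_s: 2.68
tool_pos: [0.4769, -0.0505, 0.3327]
tool_rot: [180.0, 0.0, 85.2]
force: [-0.3, -0.4, 1.0]
grip_width: 0.0447
grasp_force: 0.0
```

>>> arm_command(series="31 4.4 0 0 123;31 4.4 0 0 123;31 4.4 0 0 123;31 4.4 0 0 123;0 0 30 0 123;0 0 30 0 123;0 0 30 0 123;0 0 20 0 123;0 0 0 0 123;0 0 0 0 123")

```text
time_s: 3.52
tool_pos: [0.5049, 0.0676, 0.2219]
tool_rot: [-179.9, 0.0, 84.8]
force: [0.7, -0.7, 0.9]
grip_width: 0.045
grasp_force: 0.0
```

```bash
python3 - <<'E'
from h import *
b=cams.read_camera("scene");a=cams.read_camera("top")
f=lambda im,x,y:cv2.resize(im[y:y+150,x:x+100],None,fx=4,fy=4,interpolation=cv2.INTER_NEAREST)
cv2.imwrite("pics/g1.png",np.hstack([f(b,190,180),f(a,205,110)]))
print(telemetry.get_obs()["tool_pos"],telemetry.get_obs()["tool_rot"])
E
```

```text
[0.50637319 0.06843623 0.22406136] [ 1.79875601e+02 -1.07195909e-02  8.48687647e+01]
```

View pics/g1.png

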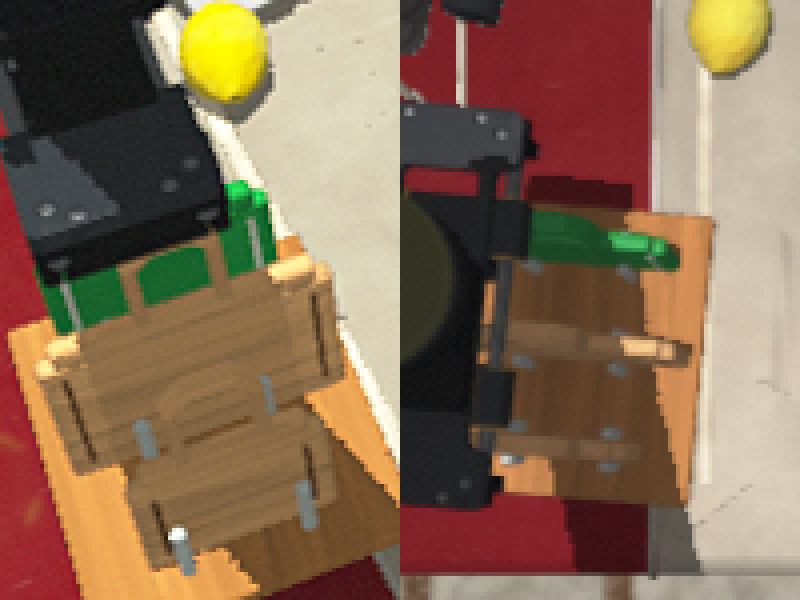

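The gripper stands over the larger board's loop (left panel: loop at (170,285), housing above; right panel: fingers to either side of the board at y≈335). I'm descending to grip.

>>> arm_command(series="2 0 20 0 123;0 0 20 0 123;0 0 20 0 123;0 0 12 0 123;0 0 0 0 123;0 0 0 0 255;0 0 0 0 255;0 0 0 0 255;0 0 0 0 255;0 0 0 0 255;0 0 0 0 255;0 0 0 0 255;0 0 0 0 255", squeeze=45)

```text
time_s: 4.7
tool_pos: [0.5058, 0.071, 0.1509]
tool_rot: [180.0, 0.0, 85.0]
force: [-0.1, 0.7, 1.8]
grip_width: 0.0113
grasp_force: 45.0
```

>>> arm_command(series="0 0 -15 0 255;0 0 -20 0 255;0 0 -20 0 255;0 0 -20 0 255;0 0 -5 0 255;-20 0 0 0 255;-25 0 0 0 255;-25 0 0 0 255;-25 0 0 0 255;-25 0 0 0 255;-25 0 0 0 255;-10 0 0 0 255;0 0 0 0 255;0 0 0 0 255")

```text
time_s: 5.87
tool_pos: [0.4915, -0.0824, 0.2297]
tool_rot: [-179.9, -0.1, 84.9]
force: [-0.4, 0.7, -3.1]
grip_width: 0.0114
grasp_force: 45.0
```

>>> arm_command(series="0 -14 0 0 255;0 -14 0 0 255;-20 0 0 0 255;-25 0 0 0 255;-25 0 0 0 255;-25 0 0 0 255;-25 0 0 0 255;-16 0 0 0 255;0 0 0 -0.06 255;0 0 0 -0.06 255;0 0 0 -0.06 255;0 0 0 0 255;0 0 0 0 255;0 0 0 0 255")

```text
time_s: 7.03
tool_pos: [0.4525, -0.2151, 0.2304]
tool_rot: [-180.0, -0.0, 95.3]
force: [0.2, -0.5, -3.0]
grip_width: 0.0111
grasp_force: 45.0
```

```bash
python3 - <<'E'
from h import *
b=cams.read_camera("scene");a=cams.read_camera("top")
f=lambda im,x,y:cv2.resize(im[y:y+150,x:x+100],None,fx=4,fy=4,interpolation=cv2.INTER_NEAREST)
cv2.imwrite("pics/g2.png",np.hstack([f(b,300,120),f(a,310,110)]))
o=telemetry.get_obs();print(o["tool_pos"],o["tool_rot"])
E
```

```text
[ 0.45222982 -0.21568173  0.23049025] [-1.79996495e+02 -3.43815051e-03  9.52861546e+01]
```

View pics/g2.png

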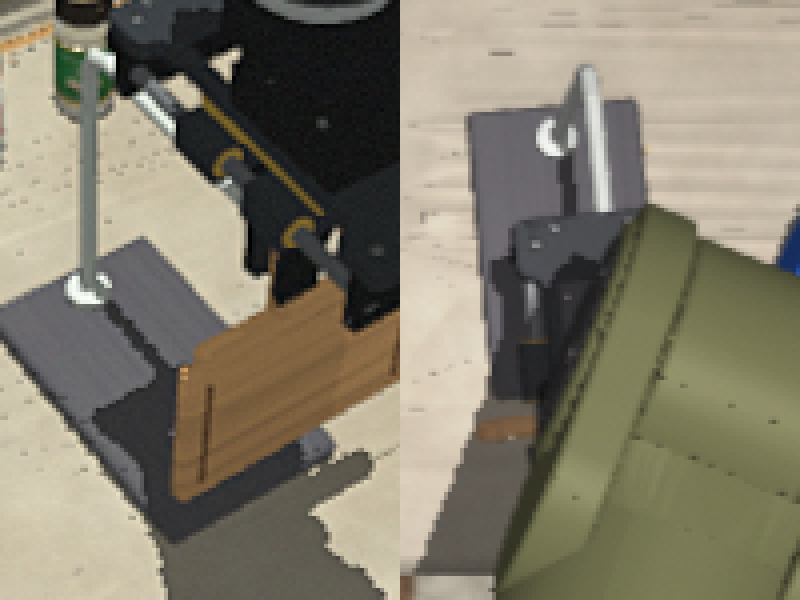

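The left panel shows the board held upright, with its lower left corner at crop (178,500) and its upper left at (193,352). The arm is clear behind it. I'll check those corners against where they should be.

```bash
python3 - <<'E'
from h import *
t=np.radians(5.3);X=np.array([np.cos(t),np.sin(t),0]);Y=np.array([-X[1],X[0],0])
C=np.array([.4523,-.2155,.2315])-.022*Y
for dy,dz in((75,-140),(75,-27),(-75,-140)):
    P=C-.006*X+dy/1e3*Y+np.array([0,0,dz/1e3]); print(P,(proj("scene",P)-[300,120])*4)
print(onz("scene",[(300+178/4-.4,120+500/4-.4)],.0915))
E
```

```text
[ 0.44143001 -0.16328081  0.0915    ] [[181.68703211 504.57751117]]
[ 0.44143001 -0.16328081  0.2045    ] [[192.06143328 367.62601664]]
[ 0.4552856  -0.31263952  0.0915    ] [[406.70848353 377.86671277]]
[[ 0.44602257 -0.162812    0.0915    ]]
```

>>> arm_command(series="0 10 0 0 255;0 12 0 0 255;0 12 0 0 255;0 12 0 0 255;0 12 0 0 255;0 12 0 0 255;0 0 0 0 255;0 0 0 0 255")

```text
time_s: 7.8
tool_pos: [0.5227, -0.2092, 0.2301]
tool_rot: [-180.0, -0.1, 95.3]
force: [-1.4, 0.2, -2.3]
grip_width: 0.0113
grasp_force: 45.0
```

>>> arm_command(series="0 17 0 0 255;0 17 0 0 255;0 17 0 0 255;0 17 0 0 255;0 17 0 0 255;0 0 0 0 255;0 0 9 0 255;0 0 9 0 255;0 0 7 0 255;0 0 3 0 255;0 0 0 0 255;0 0 0 0 255")

```text
time_s: 8.8
tool_pos: [0.6058, -0.2025, 0.2023]
tool_rot: [-180.0, 0.0, 95.2]
force: [-0.2, 0.1, -2.6]
grip_width: 0.0114
grasp_force: 45.0
```

>>> arm_command(series="0 0 2 0 255;0 0 2 0 255;0 0 0 0 255;0 0 0 0 255")

```text
time_s: 9.13
tool_pos: [0.6066, -0.2023, 0.199]
tool_rot: [180.0, 0.0, 95.3]
force: [0.6, -0.5, -1.6]
grip_width: 0.0113
grasp_force: 45.0
```

>>> arm_command(series="0 0 0 0 170;0 0 0 0 150;0 0 0 0 150;0 0 0 0 150;0 0 0 0 150;0 0 0 0 150")

```text
time_s: 9.63
tool_pos: [0.6064, -0.2022, 0.1987]
tool_rot: [180.0, 0.0, 95.3]
force: [-0.1, -0.3, 0.5]
grip_width: 0.0349
grasp_force: 0.0
```

>>> arm_command(series="0 0 -15 0 150;0 0 -25 0 150;0 0 -35 0 150;0 0 -40 0 150;-10 -15 0 0 123;-10 -35 0 0 123;-10 -35 0 0 123;-10 -35 0 0 123;0 -20 0 0 123;0 0 0 0 123")

```text
time_s: 10.47
tool_pos: [0.4665, -0.2576, 0.3143]
tool_rot: [-179.9, 0.2, 94.9]
force: [0.3, -1.7, 0.6]
grip_width: 0.0449
grasp_force: 0.0
```

>>> arm_command(series="0 0 0 0.06 123;0 0 0 0.06 123;0 0 0 0.06 123;30 0 0 0 123;33.5 0 0 0 123;33.5 0 0 0 123;33.5 0 0 0 123;33.5 0 0 0 123;33.5 -10 0 0 123;33.5 -12 0 0 123;33.5 -12 0 0 123;33.5 -12 0 0 123;33.5 -12 0 0 123;0 0 0 0 123;0 0 0 0 123")

```text
time_s: 11.72
tool_pos: [0.4417, 0.0835, 0.3141]
tool_rot: [179.9, 0.1, 85.3]
force: [-0.1, -1.2, -0.5]
grip_width: 0.0453
grasp_force: 0.0
```

```bash
python3 - <<'E'
from h import *
b=cams.read_camera("scene")
f=lambda im,x,y,w:cv2.resize(im[y:y+150,x:x+w],None,fx=4,fy=4,interpolation=cv2.INTER_NEAREST)
cv2.imwrite("pics/g3.png",f(b,200,110,200))
o=telemetry.get_obs();print(o["tool_pos"],o["tool_rot"])
E
```

```text
[0.44210998 0.08138347 0.31384534] [1.79937697e+02 5.14999673e-02 8.51126859e+01]
```

View pics/g3.png

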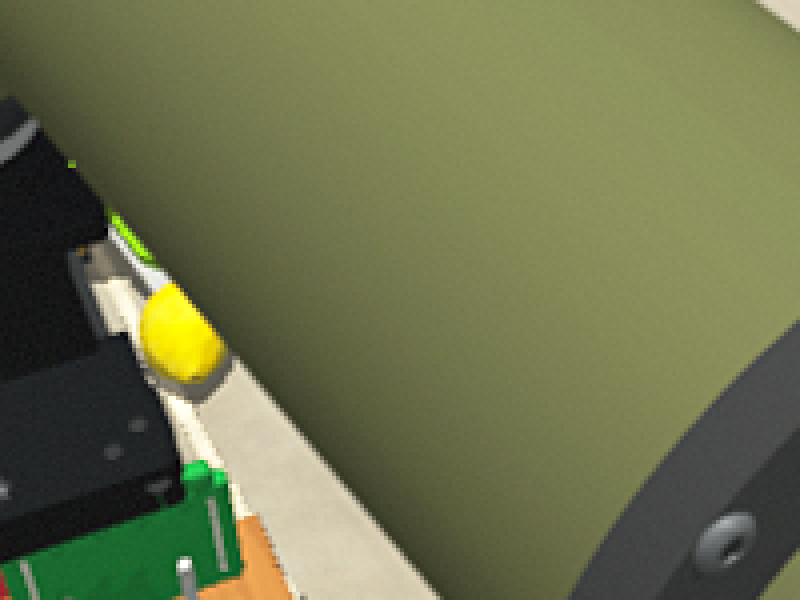

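The forearm hides the hook in this view; green stands at (120,560) with the gripper over the near slot. I'll grip the smaller board and check the hook from the top camera afterwards.

>>> arm_command(series="-1 -1 30 0.01 123;0 0 30 0 123;0 0 30 0 123;0 0 30 0 123;0 0 25 0 123;0 0 20 0 123;0 0 15 0 123;0 0 9 0 123;0 0 0 0 123;0 0 0 0 123")

```text
time_s: 12.6
tool_pos: [0.4412, 0.0791, 0.1246]
tool_rot: [-180.0, -0.0, 84.3]
force: [0.6, 0.3, -0.3]
grip_width: 0.045
grasp_force: 0.0
```

>>> arm_command(series="0 0 0 0 255;0 0 0 0 255;0 0 0 0 255;0 0 0 0 255;0 0 0 0 255;0 0 0 0 255;0 0 0 0 255;0 0 0 0 255", squeeze=45)

```text
time_s: 13.27
tool_pos: [0.4411, 0.0795, 0.1247]
tool_rot: [180.0, 0.0, 84.4]
force: [0.2, -0.0, 0.0]
grip_width: 0.0113
grasp_force: 45.0
```

>>> arm_command(series="0 0 -15 0 255;0 0 -20 0 255;0 0 -20 0 255;0 0 -20 0 255;0 0 -20 0 255;0 15 -10 0 255;0 0 0 0 255;0 0 0 0 255")

```text
time_s: 13.93
tool_pos: [0.4557, 0.0781, 0.2293]
tool_rot: [-180.0, -0.0, 84.4]
force: [0.3, 0.8, -1.3]
grip_width: 0.0111
grasp_force: 45.0
```

>>> arm_command(series="-15 0 0 0 255;-29 2 0 0 255;-30 2 0 0 255;-30 2 0 0 255;-30 2 0 0 255;-30 3 0 0 255;-30 3 0 0 255;-30 3 0 0 255;-29 3 0 0 255;-25 3 0 0 255;-15 2 0 0 255;0 0 0 -0.065 255;0 0 0 -0.065 255;0 0 0 -0.06 255;0 0 0 0 255;0 0 0 0 255")

```text
time_s: 15.27
tool_pos: [0.4516, -0.2149, 0.2287]
tool_rot: [-179.9, -0.1, 95.2]
force: [0.9, 0.3, -1.8]
grip_width: 0.0114
grasp_force: 45.0
```

```bash
python3 - <<'E'
from h import *
b=cams.read_camera("scene");a=cams.read_camera("top")
f=lambda im,x,y:cv2.resize(im[y:y+150,x:x+100],None,fx=4,fy=4,interpolation=cv2.INTER_NEAREST)
cv2.imwrite("pics/g4.png",np.hstack([f(b,300,110),f(a,310,110)]))
o=telemetry.get_obs();print(o["tool_pos"],o["tool_rot"])
E
```

```text
[ 0.45174033 -0.21532532  0.22909915] [-1.79956361e+02 -3.22181765e-02  9.52335067e+01]
```

View pics/g4.png

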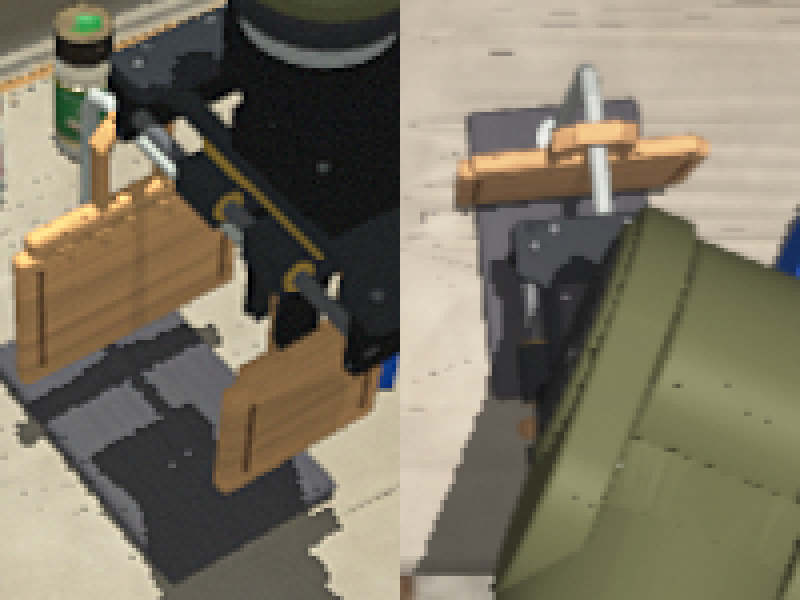

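Large board hangs properly: loop over the arm at crop (595,135) in the top panel, body upright at (125,270) in the left one. The smaller board is held upright at (300,405) in front of the tip, so I'll thread it.

>>> arm_command(series="0 10 0 0 255;0 12 0 0 255;0 12 0 0 255;0 12 0 0 255;0 12 0 0 255;0 12 0 0 255;0 12 0 0 255;0 11 0 0 255;0 0 0 0 255;0 0 0 0 255")

```text
time_s: 16.2
tool_pos: [0.5451, -0.2069, 0.2292]
tool_rot: [-180.0, -0.1, 95.3]
force: [-0.3, -0.6, -1.1]
grip_width: 0.0112
grasp_force: 45.0
```

>>> arm_command(series="0 0 9 0 255;0 0 9 0 255;0 0 7 0 255;0 0 4 0 255;0 0 2 0 255;0 0 0 0 255;0 0 0 0 255")

```text
time_s: 16.78
tool_pos: [0.5447, -0.2075, 0.1987]
tool_rot: [180.0, 0.0, 95.3]
force: [-0.3, -0.4, -0.6]
grip_width: 0.0114
grasp_force: 45.0
```

>>> arm_command(series="0 0 0 0 170;0 0 0 0 150;0 0 0 0 150;0 0 0 0 150;0 0 0 0 150;0 0 0 0 150")

```text
time_s: 17.28
tool_pos: [0.5447, -0.2075, 0.1987]
tool_rot: [180.0, 0.0, 95.3]
force: [-0.5, -0.1, -0.5]
grip_width: 0.0346
grasp_force: 0.0
```

>>> arm_command(series="0 0 -15 0 150;0 0 -25 0 150;0 0 -35 0 150;0 0 -40 0 150;0 0 -40 0 150;-25 0 0 0 150;-35 0 0 0 150;-38 0 0 0 150;-38 0 0 0 150;-38 0 0 0 150;-38 0 0 0 150;-35 0 0 0 150;0 0 0 0 150;0 0 0 0 150;0 0 0 0 150;0 0 0 0 150")

```text
time_s: 18.62
tool_pos: [0.568, -0.4517, 0.3541]
tool_rot: [179.9, -0.0, 95.4]
force: [0.5, 0.1, 0.7]
grip_width: 0.0358
grasp_force: 0.0
```

```bash
python3 - <<'E'
from h import *
b=cams.read_camera("scene");a=cams.read_camera("top")
f=lambda im,x,y:cv2.resize(im[y:y+150,x:x+200],None,fx=3,fy=3,interpolation=cv2.INTER_NEAREST)[:300 if 0 else 450]
g=np.hstack([cv2.resize(im[y:y+200,x:x+200],None,fx=2,fy=2) for im,x,y in((b,195,110),(a,205,70))])
cv2.imwrite("pics/g5.png",g)
o=telemetry.get_obs();print(o["tool_pos"],o["force"],o["time_s"])
E
```

```text
[ 0.56790583 -0.45170413  0.35464589] [-0.0939437   0.24820708 -0.00697143] 18.7167
```

View pics/g5.png

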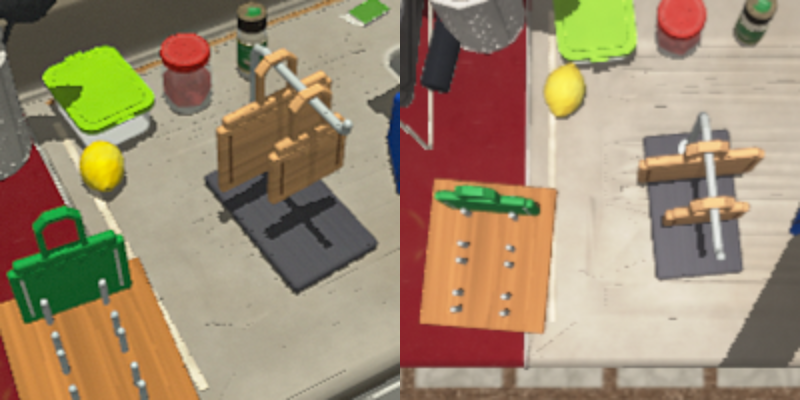

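Both wooden boards hang upright on the arm: the large one near the post at (245,140) and the small one in front at (305,160). Green stands untouched at (70,275), and the robot is clear.

```bash
python3 -c "
from cell import env
print(env.sign_off())"
```

```text
the job is handed in; nothing more can be done
None
```

The job is handed in at about 19 s of the 67 s allowed: the last picture shows both wooden boards hanging on the hook arm, the larger by the post and the smaller in front, with the green board still in the rack and the robot clear; no verdict was returned.

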